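# Back the index dial of the leak-test fixture up by one notch

## Task

The hand-indexed dial has been advanced one notch too far past the red master nest. With a fingertip, tip the ratchet pawl up by its red finger bar until it stays over on its stop pin, push an arm of the star handle so that the dial turns back (clockwise from above) by a single notch and the red nest stands at the yellow pointer, then push the pawl back over so that it drops fully into its notch. Only push, do not force anything, and leave the things round the fixture where they stand.

Things in the scene. Friction and masses are not known exactly. Their poses are not given: they have to be found in the camera images.
- fixture: Fixed base, grey plate 206 x 196 mm, top at 15 mm; anywhere mid-table, turned up to 0.4 rad. Origin on the table under the dial's axis; x points from the yellow pointer across the dial (away from the robot if not turned), y left, z up. All positions here are in this frame, heights over the table. It carries the dial (170 mm across, top face at 37 mm, 12 ratchet teeth on the rim up to 45 mm) and the pawl.
- dial (a joint): Dial angle, rad, grows counter-clockwise from above (forward: ratchet lets it pass). A notch is 0.524. Pawl down: play from 0 (tooth face on the nose, backward blocked) to 0.11; starts within it. One notch back: -0.524 to -0.41, red nest at the pointer at -0.47. Pawl let down at -0.41 to -0.25 lies high on a ramp and drops home as the dial is pushed back. Friction 0.06 N m (1 to 2 N on an arm); stays put.
- pawl (a joint): Angle of the ratchet pawl, rad: 0 = down, nose on the floor of a notch; 0.14 = nose on a tooth's crest; grows as the nose is lifted; 1.17 = tipped right over onto its stop pin, where it stays by its weight. Dead centre is at about 0.91: it falls back into the dial below that, over onto the stop above. Moved by weight alone (0.1 kg, under 1 N at the finger bar).
- pawl_bar (a point): Middle of the pawl's red finger bar (11 mm thick, level, y = 76 to 120 mm, standing out on the left of the pawl). It turns with the pawl about the pivot in an arc of 50 mm radius. Pawl down: x = 34 mm, 97 mm high; dead centre: x = 78 mm, 99 mm high; tipped over: x = 89 mm, 92 mm high. Push it along +x to lift the pawl, along -x to put it back; under its outer half is only the low base plate.
- pawl_pivot (a point): Middle of the pawl's pivot pin (axis along y) at x = 58, y = 80 mm, 53 mm high. Bracket cheeks, 4 mm thick on both sides of the pawl, reach 70 mm high from x = 50 to 80 mm. The pawl's arm is 9 mm wide and reaches 61 mm from here towards -x. Tipped over, the arm stands up on the -x side of the bar.
- dial_centre (a point): Point on the dial's axis at the height of the arms of the star handle, 77 mm above the table. The hub is 36 mm in diameter, its top 94 mm above the table.
- star_end_0 (a point): Centre of the black ball (16 mm diameter) at the end of an arm of the star handle, a round bar of 8 mm diameter that stands out level from the hub, 56 mm from the axis and 77 mm above the table. With the dial at 0 it points 45 degrees to the left of the fixture's x axis. Turns with the dial.
- star_end_1 (a point): The same for the next arm counter-clockwise (135 degrees with the dial at 0).
- star_end_2 (a point): The same for the next arm (225 degrees with the dial at 0: between -x and -y).
- star_end_3 (a point): The same for the next arm (315 degrees with the dial at 0).
- master_nest (a point): Middle of the red master nest (collar 27 mm across), on the dial's top face, 37 mm high, 56 mm from the axis, one of 12 nests (the others white). At the start one notch counter-clockwise of the pointer. Clear caps sit fast in ten nests, tops 49 mm high; they are part of the dial.
- pointer_tip (a point): Tip of the yellow pointer, fixed to the base at the rim of the dial at x = -86 mm, 40 mm above the table.
- oil_bottle: Loose oil bottle with red spout, 41 mm across, 125 mm high, origin under its centre. Stands to the right of the fixture; to be left alone.
- grease_pot: Loose red pot with grey lid, 39 mm across, 32 mm high, origin under its centre. Stands behind the fixture; to be left alone.
- marker_0: Loose marker pen, 16 x 125 x 17 mm, lying along its y axis, origin under its centre. Lies in front of the fixture; to be left alone.
- seal_block_1: Loose aluminium test block 44 x 50 x 18 mm with a red seal, origin under its centre. Lies to the right of the fixture; to be left alone.

How it is judged:
By the outcome, as a careful person would: the job done as asked, in the order asked, and still so for the second after the job is handed in, with the robot touching nothing.
It also fails if it takes over 51 s, if anything falls off the work surface, if the arm or the gripper's body presses on something with over 40 N, if the wrist force passes 120 N, or if a joint passes its speed limit or range.

## Robot

A 6-joint arm with a two-finger parallel gripper is mounted at the origin on a cart in front of the work surface, level with it; the furniture and walls round the work are solid. World frame = base frame: x ahead of the robot, y to its left, z up, the work surface at z = 0. Lengths are in m, angles in rad, forces in N, time in s.
With the tool pointing down it reaches from about 0.35 to 0.85 m from the base axis. Payload 8.1 kg.
Tool frame: the origin (TCP) lies midway between the tips of the shut fingers; the grasp point (between the pads) lies 19 mm behind it; z points along the fingers, y is the direction in which the jaws open and shut (so a half turn about z gives the same grasp; the last joint's range is limited). The gripper opens to 85 mm and grips with 20 to 120 N. Pads are 22 mm wide; open, the fingers measure 114 mm over their backs; the gripper's body (76 mm by 85 mm) begins 54 mm behind the grasp point. The pads swing forward as they close: fully open they stand 13 mm farther back than shut.
Start: joints at [1.072, 0.13, 1.488, -0, 1.523, -0.085], TCP at [0.241, 0.549, 0.231] pointing down, gripper open.
Joint ranges: [-2.96, 2.96], [-0.89, 2.26], [0.02, 2.5], [-1.34, 4.48], [0, 2.73], [-2.66, 2.66]. Speed limits (rad/s): [2.39, 2.39, 2.79, 3.14, 3.14, 3.14].

## Interface

Orientations are given as a rotation vector (axis times angle).
In Python, from cell import env, cams gives the robot as it stands.
- The arm moves only by the shell command python3 -m handwheel 'ROWS' [FORCE]. ROWS is JSON, a list of rows, each a list of 3 entries, a list of its own where there are three numbers: the shift along the tool's x, y, z in mm, then the turn, a rotation vector about the tool's x, y, z in degrees, then the opening, from 0 (shut) to 1 (fully open). A call has 1 to 8 rows; each row shifts and turns the pose as measured when the row begins, along the tool's axes as they then stand; what a row does not reach is not made up. A row lasts 1/12 s, in which the tool goes at most 41.7 mm and 7.16 degrees, less where a joint would pass 70% of its speed; a pose out of reach is approached as far as the arm can. A call is refused whole if a number of a shift passes 41.7 or a number of a turn 7.16, either way. A call with a gripper value outside its range is refused whole. The fingers move at their own pace and stop on an object; FORCE is the grip in N (left out, the last holds). Time passes only in rows, so rows that do not move let the fingers close. It gives the time, the measured TCP pose, the force and the opening at its end, in the units of the state.
- env.read_state(): the state, without advancing time (a new reading comes with each control period).
- cams.get_image(name): name is "scene" or "side" or "wrist"; returns a dict with "frame" (400x640x3 uint8, red, green, blue), "z_map" (400x640 float32, m along the optical axis (not along the pixel's ray), 0 where there is no reading), "mtx" (3x3 intrinsics, pixels), "view" (4x4, takes a point from world to camera coordinates); the wrist camera has in their place "tool_from_camera" (4x4, takes a point from camera to tool coordinates, whose origin is the TCP and whose axes are the flange's). Camera axes: x right, y up, looking along -z (the intrinsics and any distortion apply to the point x, -y, -z); pixel columns grow to the right and rows downward; lengths in m; the calibration is good to about 2 mm. The wrist camera is an equidistant fisheye: a pixel r from the principal point sees the ray r / f radians off the axis. A picture is of the moment at which its call begins: read the wrist's pose just before it.
- env.hand_in(): hands the job in, once; it reports no verdict.
Trained networks look in a picture, given as the dict that the camera call returned (one of the last four; its "shot" number tells which), for a name from the list of things; names that differ only in an ending like _2 or _b are one class to them, and where a whole thing is asked for, a point or a joint stands for the part that bears it (a point fixed in the world has none). Each returns a list of dicts, best first, with "score" (0 to 1); they miss things now and then, are a little off and sometimes report something else, mostly with a low value. They report only what shows in the picture. A call takes as long as a camera call.
- cams.look_for(picture, query): "centre" ([row, column] in pixels, amid what is visible of it).
- cams.silhouettes(picture, query): "mask" (400x640 bool, what is visible of it) and "centre" ([row, column] in pixels, amid what is visible of it).
The state is a dict: "t": time; "joints": joint angles; "joint_vel": joint speeds; "joint_torque": joint torques, N m; "position": TCP position; "ee_rot": TCP orientation; "contact_force": force on the tool from outside, world axes, zero at the start; "ft_torque": the same for the moment, N m; "finger_gap": opening from 0.0 (shut) to 1.0 (fully open).
Only numpy, scipy, OpenCV 4.12 (cv2) and the standard library are available. Lean on these libraries where they do the work, as an engineer would, in place of code of your own. Each camera call takes 0.05 s, during which the arm holds its last target.

## Working session

There is one attempt and no reset: what is moved stays moved. The work goes in short steps, Python scripts to look and compute and a shell command to move; the robot and the scene stay as the last step left them, time stands still between calls to the robot, and variables do not carry over. Pictures are saved under pics/ and viewed, and the job is handed in when it is done.

```bash
ls; mkdir -p pics
cat > h.py <<'E'
import numpy as np, cv2
from cell import env, cams
def save(p,n): cv2.imwrite('pics/'+n,cv2.cvtColor(p['frame'],cv2.COLOR_RGB2BGR))
E
python3 - <<'E'
from h import *
s=env.read_state(); print(s)
for n in ['scene','side']:
    p=cams.get_image(n); save(p,n+'0.png'); print(n,p['mtx'],p['view'],p['shot'])
    np.savez('pics/%s0.npz'%n,z=p['z_map'],m=p['mtx'],v=p['view'],f=p['frame'])
    for q in ['fixture','dial','pawl','pawl_bar','master_nest','pointer_tip','star_end_0','dial_centre','pawl_pivot','oil_bottle','grease_pot','marker_0','seal_block_1']:
        try: print(q,[(np.round(d['centre'],1).tolist(),round(d['score'],2)) for d in cams.look_for(p,q)])
        except Exception as e: print(q,e)
E
```

```text
pics
{'t': 0.0, 'joints': array([ 1.07161878e+00,  1.31134973e-01,  1.48927871e+00, -2.52045802e-05,
        1.52299636e+00, -8.53923653e-02]), 'joint_vel': array([-0.00135803, -0.00046684,  0.00021734, -0.00022576,  0.0004554 ,
        0.00132856]), 'joint_torque': array([ 2.08161160e-03, -5.69409049e+01, -5.00549340e+01, -2.63153134e-05,
        1.50970789e-02, -3.92753896e-05]), 'position': array([0.24096814, 0.54888911, 0.23026039]), 'ee_rot': array([-6.45240446e-01, -3.07410525e+00,  2.74463745e-03]), 'contact_force': array([0.47640597, 0.3522132 , 0.07131911]), 'ft_torque': array([-0.02272297,  0.03679319, -0.00393395]), 'finger_gap': 1.0009603747285702}
scene [[487.01960474   0.         321.11026026]
 [  0.         487.01960474 208.56080461]
 [  0.           0.           1.        ]] [[ 0.57267182 -0.81963524  0.01565402 -0.30696346]
 [ 0.5911698   0.4261237   0.68478965 -0.39888374]
 [-0.56794828 -0.38290555  0.72857264 -0.58022176]
 [ 0.          0.          0.          1.        ]] 1
fixture [([260.7, 322.2], 0.91)]
dial [([249.8, 325.6], 0.82)]
pawl [([209.5, 302.6], 0.89)
[... 549 characters left out ...]
9988591  0.00727093  0.0132403   0.53139052]
 [ 0.00851783 -0.45248077  0.89173348 -0.07477725]
 [ 0.01247472  0.89174452  0.45236722 -0.90203928]
 [ 0.          0.          0.          1.        ]] 2
fixture [([229.8, 321.8], 0.94)]
dial [([213.7, 325.3], 0.78)]
pawl [([227.4, 292.6], 0.6), ([215.4, 323.2], 0.15)]
pawl_bar [([227.7, 295.8], 0.91)]
master_nest [([217.9, 321.4], 0.61)]
pointer_tip [([227.6, 323.1], 0.97)]
star_end_0 [([216.7, 324.9], 0.66)]
dial_centre [([229.9, 321.1], 0.84)]
pawl_pivot [([215.4, 322.5], 0.73)]
oil_bottle [([175.7, 290.5], 0.81)]
grease_pot [([213.0, 245.9], 0.6)]
marker_0 [([232.4, 393.6], 0.79)]
seal_block_1 [([199.7, 349.8], 0.59), ([214.4, 327.2], 0.16)]
```

View pics/scene0.png

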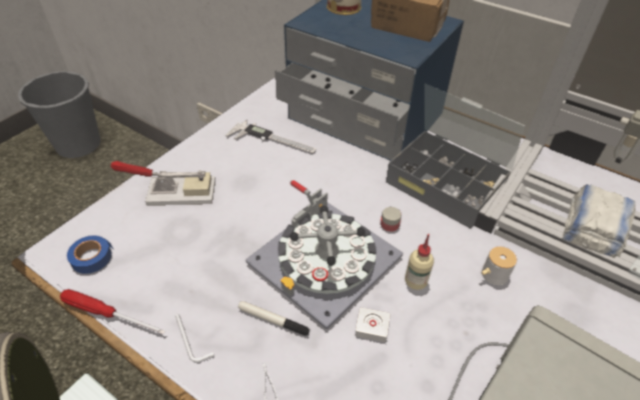

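View pics/side0.png

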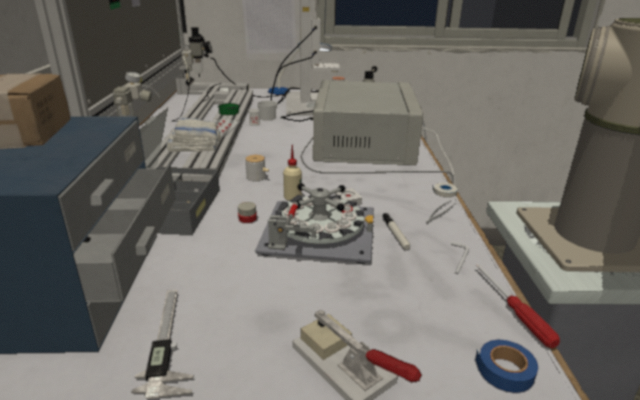

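```bash
cat >> h.py <<'E'
def cloud(z,m,v):
    r,c=np.mgrid[0:z.shape[0],0:z.shape[1]]
    X=(c-m[0,2])/m[0,0]*z; Y=(r-m[1,2])/m[1,1]*z
    P=np.stack([X,-Y,-z],-1)
    R=v[:3,:3]; t=v[:3,3]
    W=(P-t)@R
    W[z<=0]=np.nan
    return W
def proj(P,m,v):
    P=np.atleast_2d(P); C=P@v[:3,:3].T+v[:3,3]
    return np.stack([m[0,0]*C[:,0]/-C[:,2]+m[0,2], m[1,1]*-C[:,1]/-C[:,2]+m[1,2]],-1)
E
python3 - <<'E'
from h import *
for n in ['scene','side']:
    d=np.load(f'pics/{n}0.npz'); z=d['z'];W=cloud(z,d['m'],d['v']);f=d['f']
    print(n, W[258,320],W[350,300])
    img=f[160:340,230:420] if n=='scene' else f[160:280,230:420]
    cv2.imwrite(f'pics/{n}0c.png',cv2.cvtColor(cv2.resize(img,None,fx=4,fy=4 if n=='side' else 3.3,interpolation=cv2.INTER_CUBIC),cv2.COLOR_RGB2BGR))
    x,y,h=W[...,0],W[...,1],W[...,2]
    near=(x>.3)&(x<.8)&(y>-.3)&(y<.3)
    for lo,hi in [(-.01,.005),(.01,.02),(.032,.042),(.085,.1)]:
        k=near&(h>lo)&(h<hi); print(lo,hi,k.sum(), np.nanmedian(W[k],0) if k.any() else '')
    k=(near&(h>.010)&(h<.019)).astype(np.uint8)
    nn,lab,st,_=cv2.connectedComponentsWithStats(k)
    i=1+np.argmax(st[1:,4]); pts=W[lab==i][:,:2].astype(np.float32)
    print(st[i],cv2.minAreaRect(pts*1000), cv2.boxPoints(cv2.minAreaRect(pts*1000)).tolist())
    # yellow pointer
    hsv=cv2.cvtColor(f,cv2.COLOR_RGB2HSV)
    k=near&(hsv[...,0]>15)&(hsv[...,0]<30)&(hsv[...,1]>150)&(hsv[...,2]>120); print('yellow',k.sum(),np.nanmedian(W[k],0))
    k=near&((hsv[...,0]<8)|(hsv[...,0]>172))&(hsv[...,1]>110)&(hsv[...,2]>70)
    nn,lab,st,ce=cv2.connectedComponentsWithStats(k.astype(np.uint8))
    for i in range(1,nn): 
        if st[i,4]>5: print('red',st[i],np.nanmedian(W[lab==i],0).round(4))
E
```

```text
scene [ 0.50301029 -0.02003542  0.03754609] [ 0.36362843 -0.08041456 -0.0028699 ]
-0.01 0.005 53164 [ 0.48118034 -0.03090384 -0.00179599]
0.01 0.02 6233 [ 0.46722929 -0.07479592  0.01388387]
0.032 0.042 5948 [ 0.53676311 -0.04679137  0.03713886]
0.085 0.1 1119 [0.78282474 0.0603939  0.09071126]
[ 246  230  158   98 3568] ((527.075439453125, -13.962371826171875), (197.16668701171875, 206.20472717285156), 81.99188995361328) [[411.2445068359375, -97.22084045410156], [615.4384155273438, -125.94789123535156], [642.9063720703125, 69.29609680175781], [438.71246337890625, 98.02314758300781]]
yellow 80 [ 0.43106559 -0.00550915  0.03822327]
red [291 181  14  11  67] [0.5712 0.0778 0.1003]
red [384 225  13   5  35] [ 0.6562 -0.0742  0.0087]
red [418 244  12  12 103] [ 0.5797 -0.1687  0.09  ]
red [313 272  15   9  33] [ 0.4663 -0.048   0.0403]
side [0.52660368 0.08484919 0.00871979] [0.55603572 0.30495075 0.01113586]
-0.01 0.005 39253 [ 0.56398872  0.15454634 -0.00078092]
0.01 0.02 3364 [0.51956776 0.04873654 0.01465738]
0.032 0.042 2990 [ 0.54536997 -0.00505842  0.03728012]
0.085 0.1 841 [0.78264683 0.12757827 0.09134703]
[ 255  221  118   41 2003] ((532.6771850585938, 19.226486206054688), (133.5921630859375, 206.03176879882812), 82.62002563476562) [[421.9347839355469, -33.78398132324219], [626.2598266601562, -60.24855041503906], [643.4195556640625, 72.23695373535156], [439.09454345703125, 98.70152282714844]]
yellow 31 [ 0.43375527 -0.00334176  0.03932673]
red [289 153   7  13  50] [ 0.5844 -0.1608  0.0905]
red [289 204   9  12  60] [0.5729 0.0783 0.1017]
red [239 214  17   8 102] [ 0.6699 -0.0499  0.0122]
```

```bash
ls pics
```

```text
scene0.npz
scene0.png
scene0c.png
side0.npz
side0.png
side0c.png
```

View pics/scene0c.png

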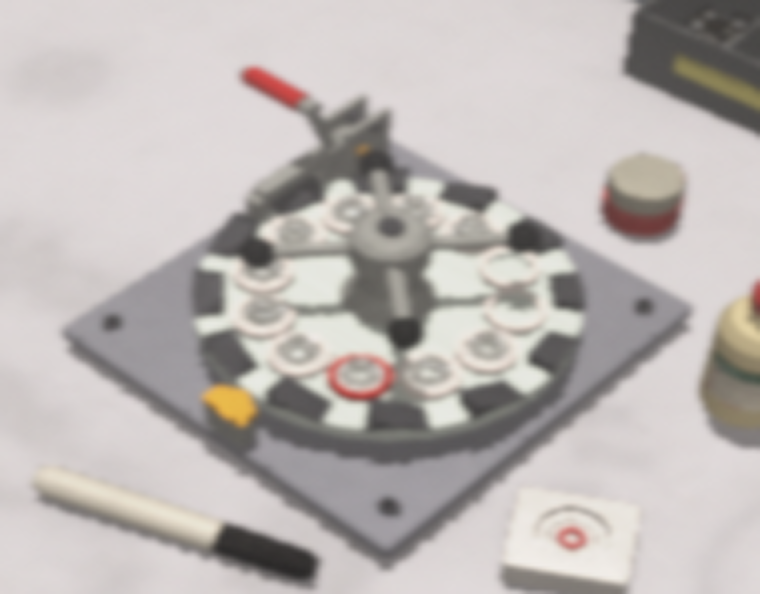

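View pics/side0c.png

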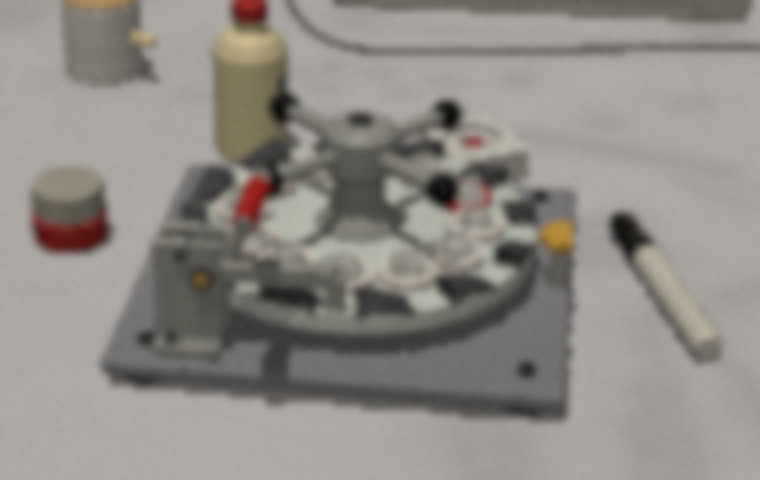

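Run:
```python
from h import *
for n in ['scene','side']:
    d=np.load(f'pics/{n}0.npz'); z=d['z'];W=cloud(z,d['m'],d['v']);f=d['f']
    x,y,h=W[...,0],W[...,1],W[...,2]
    near=np.hypot(x-.525,y+.0145)<.1
    k=near&(h>.089)&(h<.1)&(np.hypot(x-.525,y+.0145)<.035); print(n,'hubtop',k.sum(),W[k].mean(0), W[k].min(0),W[k].max(0))
    a=-.136; o=np.array([.525,-.0145])
    fx=(x-o[0])*np.cos(a)+(y-o[1])*np.sin(a); fy=-(x-o[0])*np.sin(a)+(y-o[1])*np.cos(a)
    k=(h>.067)&(h<.088)&(np.hypot(fx,fy)>.03)&(np.hypot(fx,fy)<.068)
    ang=np.degrees(np.arctan2(fy[k],fx[k])); print(np.histogram(ang,bins=np.arange(-180,181,10)))
    for c in [45,135,-45,-135]:
        q=(abs((ang-c+180)%360-180)<25); 
        if q.any(): print(c,q.sum(),np.median(ang[q]),np.hypot(fx[k][q],fy[k][q]).max())
    k=(h>.032)&(h<.041)&(np.hypot(x-.525,y+.0145)<.11)
    pts=W[k][:,:2].astype(np.float32)*1000
    print(cv2.minEnclosingCircle(pts))
```

```text
scene hubtop 91 [ 0.52644178 -0.01977575  0.09075421] [ 0.51222875 -0.03257296  0.08901361] [ 0.53963857 -0.00537276  0.09372283]
(array([  0,   0,   0,   0,  36,  85,   1,   0,   0,   0,   0,   0,   1,
       116,  11,   0,   0,   0,   0,   0,   0,  18,  63,   8,   0,   0,
         0,   0,   0,   0,   0,  32,  79,   0,   0,   0]), array([-180, -170, -160, -150, -140, -130, -120, -110, -100,  -90,  -80,
        -70,  -60,  -50,  -40,  -30,  -20,  -10,    0,   10,   20,   30,
         40,   50,   60,   70,   80,   90,  100,  110,  120,  130,  140,
        150,  160,  170,  180]))
45 89 44.602250297672484 0.06096675288820754
135 111 142.57959114717244 0.059241635974668694
-45 128 -45.131175396743714 0.06759139812686037
-135 122 -127.62848041255387 0.06534066960841697
((525.8944702148438, -2.051617383956909), 101.14889526367188)
side hubtop 70 [ 0.52711566 -0.01492244  0.09090215] [ 0.51531499 -0.02868824  0.08907076] [ 0.54144425 -0.00467815  0.09476931]
(array([ 0,  0,  0,  0, 42, 33,  1,  0,  0,  0,  0,  0,  0, 28, 55,  0,  0,
        0,  0,  0,  0,  3, 40, 17,  0,  0,  0,  0,  0,  0,  3, 76,  9,  0,
        0,  0]), array([-180, -170, -160, -150, -140, -130, -120, -110, -100,  -90,  -80,
        -70,  -60,  -50,  -40,  -30,  -20,  -10,    0,   10,   20,   30,
         40,   50,   60,   70,   80,   90,  100,  110,  120,  130,  140,
        150,  160,  170,  180]))
45 60 47.04099556245081 0.059451421992814675
135 88 134.6751498162062 0.059853673684013814
-45 83 -37.875789119986365 0.06411846211290691
-135 76 -130.39506756893255 0.06178210521969795
((527.8670654296875, -5.079642295837402), 101.26961517333984)
```

```bash
cat >> h.py <<'E'
from scipy.optimize import least_squares
from scipy.spatial.transform import Rotation as Ro
def fitstar(W,o=(.526,-.0155),yaw=-.136):
    x,y,h=W[...,0],W[...,1],W[...,2]
    r=np.hypot(x-o[0],y-o[1])
    P=W[(h>.066)&(h<.087)&(r>.022)&(r<.066)][:,:2]
    def res(p):
        d=P-p[:2]; th=np.arctan2(d[:,1],d[:,0])-yaw-p[2]
        e=(th-np.pi/4+np.pi/4)%(np.pi/2)-np.pi/4
        return np.hypot(d[:,0],d[:,1])*np.sin(e)
    best=min((least_squares(res,[*o,a],loss='soft_l1',f_scale=.003) for a in [0,-.25,-.5,.2]),key=lambda s:s.cost)
    return best.x,len(P)
E
python3 - <<'E'
from h import *
for n in ['scene','side']:
    d=np.load(f'pics/{n}0.npz'); W=cloud(d['z'],d['m'],d['v'])
    print(n,fitstar(W))
E
```

```text
scene (array([ 0.52511288, -0.01895313,  0.0587387 ]), 534)
side (array([ 0.52776372, -0.01356728,  0.06182256]), 357)
```

```bash
cat >> h.py <<'E'
O=np.array([.526,-.0155]); YAW=-.136
def Fr(): c,s=np.cos(YAW),np.sin(YAW); return np.array([[c,-s],[s,c]])
def where():
    s=env.read_state(); p=s['position']; R=Ro.from_rotvec(s['ee_rot']).as_matrix()
    f=Fr().T@(p[:2]-O)*1000
    xa=np.degrees(np.arctan2(R[1,0],R[0,0])-YAW)%360
    print('t%.2f F=(%.1f,%.1f) z=%.1f toolx@%.1f tilt %s force %s gap %.2f'%(s['t'],f[0],f[1],p[2]*1000,xa,np.round(R[:,2],3),np.round(s['contact_force'],1),s['finger_gap']))
    return s
E
python3 -m handwheel '[[[0,0,0],[0,0,-7],0],[[0,0,0],[0,0,-7],0],[[0,0,0],[0,0,-2],0]]' 40; python3 -c "
from h import *
where()"
```

```text
t: 1.65
position: [0.2412, 0.5494, 0.2313]
ee_rot: [-0.196, -3.135, 0.0]
contact_force: [-0.1, 0.8, -0.2]
finger_gap: 0.602
t1.65 F=(-358.7,521.0) z=231.3 toolx@180.7 tilt [-0. -0. -1.] force [-0.1  0.8 -0.2] gap 0.60
```

```bash
python3 -m handwheel '[[[-28,-28,0],[0,0,0],0],[[-28,-28,0],[0,0,0],0],[[-28,-28,0],[0,0,0],0],[[-28,-28,0],[0,0,0],0],[[-28,-28,0],[0,0,0],0],[[-28,-28,0],[0,0,0],0],[[-28,-28,0],[0,0,0],0],[[-28,-28,0],[0,0,0],0]]' 40; python3 -c "
from h import *
where()"
```

```text
t: 2.32
position: [0.4385, 0.2972, 0.2305]
ee_rot: [-0.167, -3.137, -0.005]
contact_force: [0.3, 0.4, 0.1]
finger_gap: 0.001
t2.32 F=(-129.1,298.0) z=230.5 toolx@181.7 tilt [-0.     0.003 -1.   ] force [0.3 0.4 0.1] gap 0.00
```

```bash
python3 -m handwheel '[[[-20,-28,0],[0,0,1],0],[[-20,-28,0],[0,0,0.7],0],[[-20,-28,0],[0,0,0],0],[[-20,-28,0],[0,0,0],0],[[-20,-28,0],[0,0,0],0],[[-20,-28,0],[0,0,0],0],[[-10,-15,0],[0,0,0],0],[[0,0,0],[0,0,0],0]]' 40
python3 - <<'E'
from h import *
s=where()
p=cams.get_image('wrist'); save(p,'w1.png'); print(p['mtx'],p['tool_from_camera'],p.keys())
np.savez('pics/w1.npz',z=p['z_map'],m=p['mtx'],v=p['tool_from_camera'],f=p['frame'],pos=s['position'],rot=s['ee_rot'])
E
```

```text
t: 2.98
position: [0.5513, 0.0808, 0.2312]
ee_rot: [0.227, 3.129, 0.004]
contact_force: [-0.0, -0.6, -0.7]
finger_gap: -0.003
t2.98 F=(12.0,98.8) z=231.2 toolx@179.5 tilt [ 0.005  0.002 -1.   ] force [-0.  -0.6 -0.7] gap -0.00
[[309.70691629   0.         318.28451025]
 [  0.         309.70691629 195.91765355]
 [  0.           0.           1.        ]] [[-3.85386978e-04  9.56594780e-01  2.91421137e-01  7.46047525e-02]
 [ 9.99999426e-01  6.59957101e-04 -8.43881004e-04 -3.33038558e-04]
 [-9.99577611e-04  2.91420644e-01 -9.56594485e-01 -1.42978793e-01]
 [ 0.00000000e+00  0.00000000e+00  0.00000000e+00  1.00000000e+00]] dict_keys(['frame', 'z_map', 'mtx', 'tool_from_camera', 'shot'])
```

View pics/w1.png

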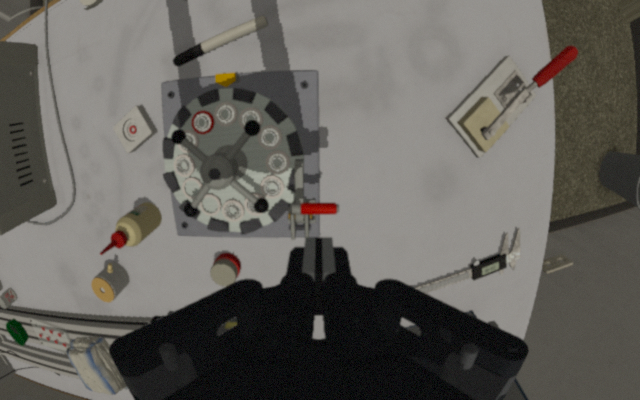

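```bash
cat >> h.py <<'E'
def wcloud(p,s):
    z=p['z_map'];m=p['mtx'];T=p['tool_from_camera']
    r,c=np.mgrid[0:z.shape[0],0:z.shape[1]]
    u=(c-m[0,2])/m[0,0]; w=(r-m[1,2])/m[1,1]; th=np.hypot(u,w)
    k=np.tan(np.minimum(th,1.4))/np.maximum(th,1e-9)
    P=np.stack([u*k*z,-w*k*z,-z],-1)
    t=P@T[:3,:3].T+T[:3,3]
    W=t@Ro.from_rotvec(s['ee_rot']).as_matrix().T+s['position']
    W[(z<=0)|(th>1.3)]=np.nan
    return W
def wlook(name):
    s=where(); p=cams.get_image('wrist'); save(p,name+'.png')
    np.savez('pics/%s.npz'%name,z=p['z_map'],m=p['mtx'],v=p['tool_from_camera'],f=p['frame'],pos=s['position'],rot=s['ee_rot'])
    return p,wcloud(p,s)
def toF(W):
    o=W.copy(); o[...,:2]=(W[...,:2]-O)@Fr(); return o*1000
def redbar(f,W):
    F=toF(W)
    hsv=cv2.cvtColor(f,cv2.COLOR_RGB2HSV)
    k=((hsv[...,0]<8)|(hsv[...,0]>172))&(hsv[...,1]>110)&(hsv[...,2]>60)&(F[...,1]>70)&(F[...,1]<135)&(F[...,0]>0)&(F[...,0]<120)&(F[...,2]>60)
    q=F[k]; print('bar n',k.sum(),'med',np.median(q,0).round(1),'min',np.percentile(q,3,axis=0).round(1),'max',np.percentile(q,97,axis=0).round(1))
E
python3 - <<'E'
from h import *
d=np.load('pics/w1.npz'); W=wcloud(dict(z_map=d['z'],mtx=d['m'],tool_from_camera=d['v']),dict(ee_rot=d['rot'],position=d['pos']))
F=toF(W)
print('star',fitstar(W)); redbar(d['f'],W)
f=d['f'];hsv=cv2.cvtColor(f,cv2.COLOR_RGB2HSV)
k=(hsv[...,0]>15)&(hsv[...,0]<30)&(hsv[...,1]>150)&(hsv[...,2]>120)&(abs(F[...,0]+90)<30)&(abs(F[...,1])<30); print('yellow',k.sum(),np.median(F[k],0),F[k].max(0))
x=F[...,0]
r=np.hypot(F[...,0],F[...,1])
k=(F[...,2]>90)&(F[...,2]<98)&(r<35); print('hub',k.sum(),F[k].mean(0),F[k].min(0),F[k].max(0))
k=(abs(F[...,2]-14.5)<3)&(r<150)&(r>60); 
n,lab,st,_=cv2.connectedComponentsWithStats(k.astype(np.uint8)); i=1+np.argmax(st[1:,4]); print(cv2.minAreaRect(F[lab==i][:,:2].astype(np.float32)))
k=(r<110)&(r>95)&(F[...,2]<5); print(np.nanmedian(F[...,2][100:140,330:400]))
E
```

```text
star (array([ 0.52561124, -0.01586962,  0.05822512]), 1495)
bar n 396 med [ 32.5  98.6 102.1] min [29.  83.4 97.7] max [ 38.4 114.4 103.7]
yellow 122 [-96.70551009  -2.52599993  39.61959951] [-91.95616074   8.93576928  41.5485884 ]
hub 404 [ 0.27396602 -0.78664309 91.52306989] [-12.95780382 -15.32955881  90.00387651] [13.3654436  12.71480869 95.19646736]
((-23.539085388183594, 2.41015625), (158.66683959960938, 195.91970825195312), 0.015902342274785042)
-0.2565991893952041
```

```bash
python3 -m handwheel '[[[8,12,0],[0,0,0],0],[[0,0,35],[0,0,0],0],[[0,0,35],[0,0,0],0],[[0,0,35],[0,0,0],0],[[0,0,30],[0,0,0],0],[[0,0,0],[0,0,0],0],[[0,0,0],[0,0,0],0]]'
python3 - <<'E'
from h import *
p,W=wlook('w2'); redbar(p['frame'],W)
E
```

```text
t: 3.62
position: [0.5433, 0.1076, 0.0964]
ee_rot: [0.217, 3.123, 0.013]
contact_force: [0.8, 0.6, -0.3]
finger_gap: 0.002
t3.62 F=(0.5,124.3) z=96.4 toolx@179.8 tilt [ 0.011  0.007 -1.   ] force [ 0.8  0.6 -0.3] gap 0.00
  return _methods._mean(a, axis=axis, dtype=dtype,
  ret = um.true_divide(
Traceback (most recent call last):
  File "h.py", line 55, in redbar
    q=F[k]; print('bar n',k.sum(),'med',np.median(q,0).round(1),'min',np.percentile(q,3,axis=0).round(1),'max',np.percentile(q,97,axis=0).round(1))
                                                                      ~~~~~~~~~~~~~^^^^^^^^^^^^
IndexError: index -1 is out of bounds for axis 0 with size 0
```

View pics/w2.png

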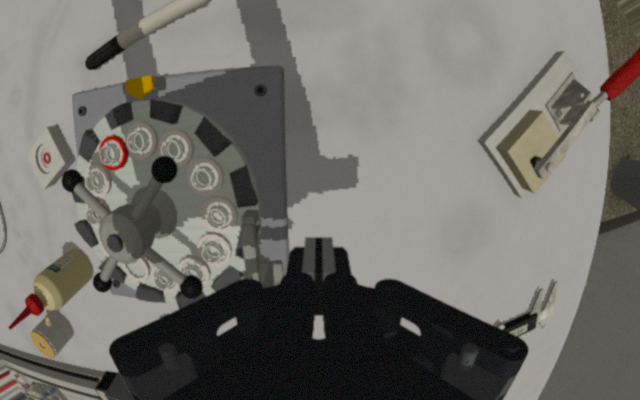

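```bash
python3 -m handwheel '[[[0,-8,8],[0,0.6,0],0],[[0,-5,6],[0.3,0,0],0],[[0,0,0],[0,0,0],0],[[0,0,0],[0,0,0],0]]'
python3 - <<'E'
from h import *
where()
E
```

```text
t: 4.0
position: [0.5449, 0.0957, 0.0882]
ee_rot: [0.214, 3.127, 0.008]
contact_force: [0.4, 0.5, -0.4]
finger_gap: 0.002
t4.00 F=(3.6,112.7) z=88.2 toolx@180.0 tilt [ 0.008  0.004 -1.   ] force [ 0.4  0.5 -0.4] gap 0.00
```

```bash
python3 -m handwheel '[[[-6,-1,6],[0,0,0],0],[[-6,0,0],[0,0,0],0],[[-6,0,0],[0,0,0],0],[[-6,0,0],[0,0,0],0],[[-6,0,0],[0,0,0],0],[[0,0,0],[0,0,0],0]]'
python3 - <<'E'
from h import *
where()
p=cams.get_image('side'); save(p,'s2.png'); W=cloud(p['z_map'],p['mtx'],p['view']); 
redbar(p['frame'],W)
c=p['frame'][110:290,220:440]; cv2.imwrite('pics/s2c.png',cv2.cvtColor(cv2.resize(c,None,fx=3.3,fy=3.3,interpolation=cv2.INTER_CUBIC),cv2.COLOR_RGB2BGR))
E
```

```text
t: 4.5
position: [0.5804, 0.0894, 0.0852]
ee_rot: [0.216, 3.121, 0.009]
contact_force: [0.3, 0.2, 0.4]
finger_gap: -0.001
t4.50 F=(39.7,111.3) z=85.2 toolx@179.9 tilt [ 0.013  0.005 -1.   ] force [0.3 0.2 0.4] gap -0.00
bar n 22 med [ 56.5 109.7 108.2] min [ 53.5  98.  106.8] max [ 59.7 115.2 109.2]
```

View pics/s2c.png

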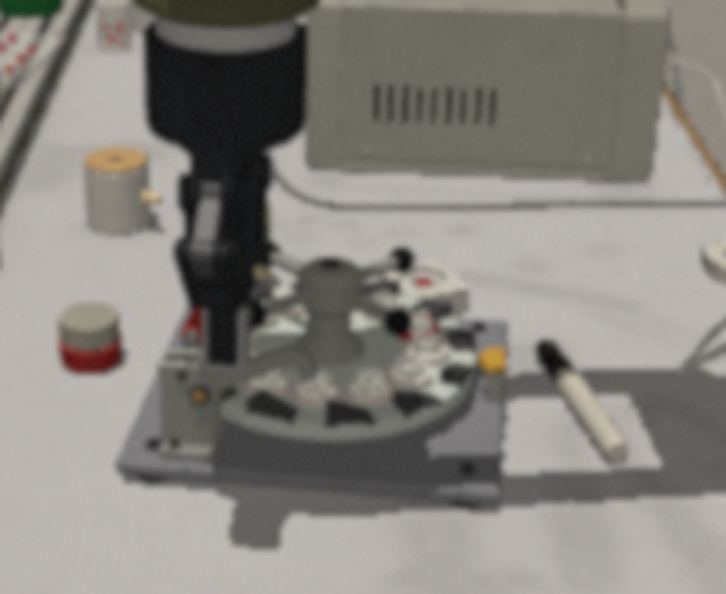

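```bash
python3 -m handwheel '[[[-4,0,4],[0,0.4,0],0],[[-5,0,0],[0,0,0],0],[[-5,0,0],[0,0,0],0],[[-5,0,0],[0,0,0],0],[[-4,0,0],[0,0,0],0],[[-1,0,0],[0,0,0],0],[[0,0,0],[0,0,0],0]]'
python3 - <<'E'
from h import *
where()
p=cams.get_image('side'); save(p,'s3.png'); W=cloud(p['z_map'],p['mtx'],p['view']); 
redbar(p['frame'],W)
c=p['frame'][150:270,250:370]; cv2.imwrite('pics/s3c.png',cv2.cvtColor(cv2.resize(c,None,fx=5,fy=5,interpolation=cv2.INTER_CUBIC),cv2.COLOR_RGB2BGR))
E
```

```text
t: 5.13
position: [0.6059, 0.0859, 0.08]
ee_rot: [0.217, 3.131, 0.01]
contact_force: [-0.2, -0.2, 1.1]
finger_gap: -0.004
t5.13 F=(65.4,111.3) z=80.0 toolx@179.9 tilt [ 0.004  0.006 -1.   ] force [-0.2 -0.2  1.1] gap -0.00
bar n 51 med [ 87.5 106.1  98.5] min [83.5 90.9 95.1] max [ 93.7 115.6 100.4]
```

View pics/s3c.png

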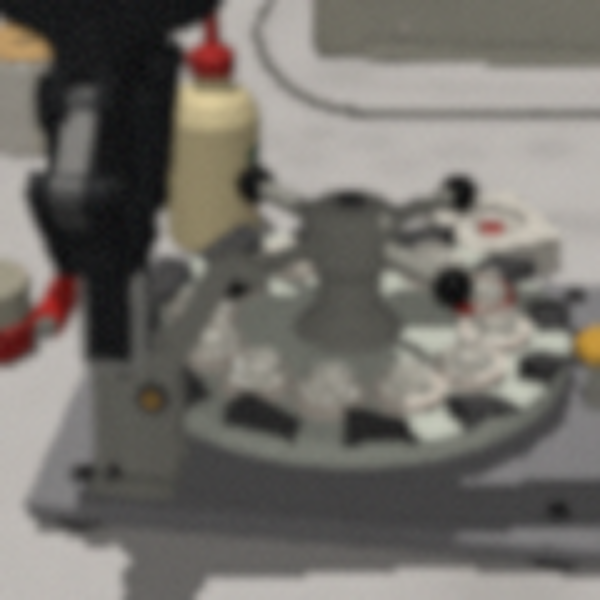

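```bash
python3 -m handwheel '[[[8,0,0],[0,0,0],0],[[12,0,0],[0,0,0],0],[[8,0,-5],[0,0,0],0],[[0,0,-25],[0,0,-6],0],[[0,0,-30],[0,0,-6.5],0],[[0,0,-15],[0,0,-6.5],0],[[0,0,0],[0,0,-6.5],0],[[0,0,0],[0,0,-6.5],0]]'
python3 - <<'E'
from h import *
p,W=wlook('w3'); print(env.read_state()['joints']); redbar(p['frame'],W); print(fitstar(W))
E
```

```text
t: 5.85
position: [0.5695, 0.0904, 0.1559]
ee_rot: [0.686, -3.064, -0.01]
contact_force: [-0.0, 0.0, -0.2]
finger_gap: -0.003
t5.85 F=(28.7,110.8) z=155.9 toolx@213.0 tilt [-0.003  0.006 -1.   ] force [-0.   0.  -0.2] gap -0.00
[ 0.06488702  0.11611587  1.64228004  0.00603215  1.38480189 -1.95690081]
bar n 578 med [86.8 98.4 97.3] min [83.6 82.9 93.2] max [ 92.5 114.1  99. ]
(array([ 0.52571702, -0.01595049,  0.05899701]), 2775)
```

View pics/w3.png

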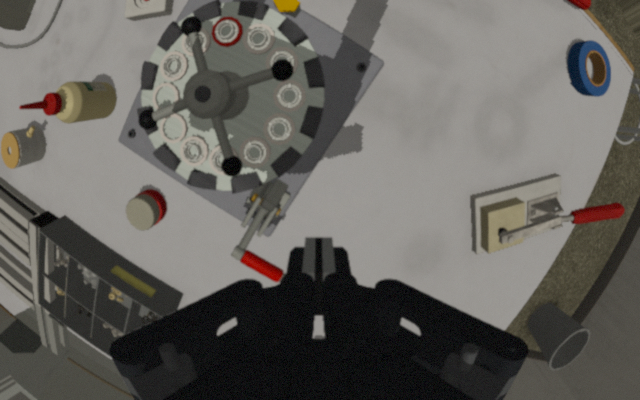

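```bash
python3 -m handwheel '[[[15,-15,0],[0,0,0],0],[[22,-22,0],[0,0,0],0],[[25,-25,0],[0,0,0],0],[[25,-25,0],[0,0,0],0],[[20,-18,0],[0,0,0],0],[[12,-10,0],[0,0,0],0],[[4,-3,0],[0,0,0],0],[[0,0,0],[0,0,0],0]]'
python3 - <<'E'
from h import *
where()
E
```

```text
t: 6.57
position: [0.5025, -0.0717, 0.1539]
ee_rot: [0.676, -3.067, -0.011]
contact_force: [-0.2, -0.1, 0.0]
finger_gap: -0.005
t6.57 F=(-15.6,-58.8) z=153.9 toolx@212.6 tilt [-0.002  0.007 -1.   ] force [-0.2 -0.1  0. ] gap -0.00
```

```bash
python3 -m handwheel '[[[8,-10,0],[0,0,0],0],[[1,-1,15],[0,0,0],0],[[0,0,25],[0,0,0],0],[[0,0,25],[0,0,0],0],[[0,0,15],[0,0,0],0],[[0,0,4],[0,0,0],0],[[0,0,0],[0,0,0],0]]'
python3 - <<'E'
from h import *
p,W=wlook('w4');F=toF(W)
print(fitstar(W)); redbar(p['frame'],W)
E
```

```text
t: 7.15
position: [0.5016, -0.0785, 0.0683]
ee_rot: [-0.664, 3.066, 0.012]
contact_force: [0.3, -0.2, 1.0]
finger_gap: 0.003
t7.15 F=(-15.6,-65.8) z=68.3 toolx@212.2 tilt [ 0.003  0.009 -1.   ] force [ 0.3 -0.2  1. ] gap 0.00
(array([ 0.52370977, -0.01398563,  0.14553016]), 1745)
  return _methods._mean(a, axis=axis, dtype=dtype,
  ret = um.true_divide(
Traceback (most recent call last):
  File "h.py", line 55, in redbar
    q=F[k]; print('bar n',k.sum(),'med',np.median(q,0).round(1),'min',np.percentile(q,3,axis=0).round(1),'max',np.percentile(q,97,axis=0).round(1))
                                                                      ~~~~~~~~~~~~~^^^^^^^^^^^^
IndexError: index -1 is out of bounds for axis 0 with size 0
```

View pics/w4.png

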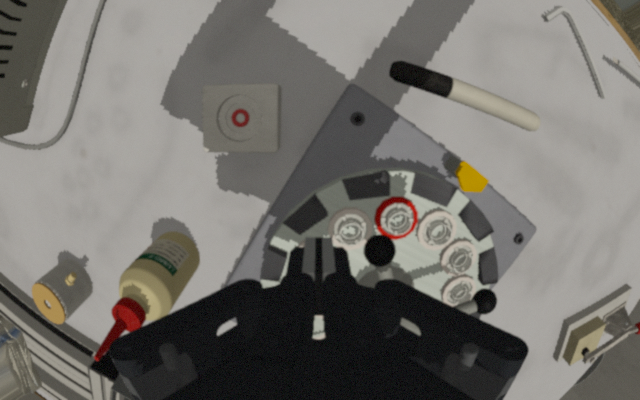

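```bash
cat >> h.py <<'E'
def nest(f,W):
    F=toF(W); r=np.hypot(F[...,0],F[...,1])
    hsv=cv2.cvtColor(f,cv2.COLOR_RGB2HSV)
    k=((hsv[...,0]<8)|(hsv[...,0]>172))&(hsv[...,1]>100)&(hsv[...,2]>60)&(r>35)&(r<80)&(F[...,2]<55)&(F[...,2]>28)
    q=F[k][:,:2]
    if len(q)<15: print('nest n',len(q)); return
    c,_=cv2.minEnclosingCircle(q.astype(np.float32)) 
    s=least_squares(lambda p:np.hypot(*(q-p).T)-12,q.mean(0),loss='soft_l1').x
    for nm,c in (('circ',c),('fit',s),('mean',q.mean(0))):
        print('nest',nm,len(q),np.round(c,1),'r %.1f phi %.3f'%(np.hypot(*c),(np.arctan2(c[1],c[0])-np.pi-np.pi/6+np.pi)%(2*np.pi)-np.pi), 'z%.1f'%np.median(F[k][:,2]))
def uv():
    s=env.read_state(); f=Fr().T@(s['position'][:2]-O)*1000; a=np.radians(213)
    print('u %.1f v %.1f z %.1f'%(f@[np.cos(a),np.sin(a)],f@[np.sin(a)*1,-np.cos(a)],s['position'][2]*1000))
E
python3 - <<'E'
from h import *
for n in ['w1','w3','w4']:
    d=np.load(f'pics/{n}.npz'); W=wcloud(dict(z_map=d['z'],mtx=d['m'],tool_from_camera=d['v']),dict(ee_rot=d['rot'],position=d['pos']))
    nest(d['f'],W)
uv()
E
python3 -m handwheel '[[[5,3,4],[0,0,0.8],0],[[0,4,0],[0,0,0],0],[[0,4,0],[0,0,0],0],[[0,4,0],[0,0,0],0],[[0,4,0],[0,0,0],0],[[0,3,0],[0,0,0],0],[[0,0,0],[0,0,0],0]]'
python3 - <<'E'
from h import *
uv()
p,W=wlook('w5'); nest(p['frame'],W)
E
```

```text
nest circ 143 [-47.7 -30.5] r 56.7 phi 0.046 z41.4
nest fit 143 [-47.9 -29.6] r 56.3 phi 0.030 z41.4
nest mean 143 [-48.  -28.3] r 55.7 phi 0.009 z41.4
nest circ 254 [-47.8 -30.5] r 56.7 phi 0.044 z41.6
nest fit 254 [-47.9 -29.7] r 56.3 phi 0.032 z41.6
nest mean 254 [-47.6 -28. ] r 55.2 phi 0.008 z41.6
nest circ 557 [-47.4 -29.5] r 55.8 phi 0.033 z41.8
nest fit 557 [-48.1 -30.5] r 56.9 phi 0.041 z41.8
nest mean 557 [-49.  -32.3] r 58.7 phi 0.059 z41.8
u 48.9 v -46.7 z 68.8
t: 7.78
position: [0.4907, -0.0588, 0.0701]
ee_rot: [-0.639, 3.063, 0.005]
contact_force: [-0.8, 0.1, 0.4]
finger_gap: 0.006
u 50.3 v -24.2 z 70.1
t7.78 F=(-29.1,-47.7) z=70.1 toolx@211.4 tilt [ 0.012  0.006 -1.   ] force [-0.8  0.1  0.4] gap 0.01
nest circ 526 [-53.1 -16.5] r 55.6 phi -0.222 z41.9
nest fit 526 [-53.5 -18. ] r 56.4 phi -0.198 z41.9
nest mean 526 [-55.6 -19.7] r 59.0 phi -0.184 z41.9
```

View pics/w5.png

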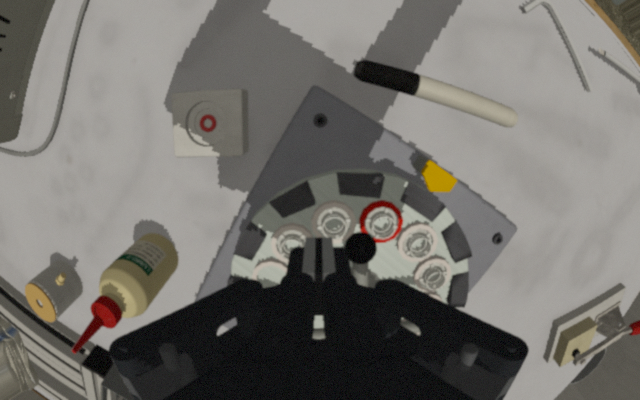

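```bash
python3 -m handwheel '[[[1,3,3],[0,0,-1],0],[[1,3,1],[0,0,-0.5],0],[[0,3,1],[0,0,0],0],[[0,3,0],[0,0,0],0],[[0,1,0],[0,0,0],0],[[0,0,0],[0,0,0],0]]'
python3 - <<'E'
from h import *
uv()
p,W=wlook('w6'); nest(p['frame'],W)
E
```

```text
t: 8.33
position: [0.4845, -0.0472, 0.0658]
ee_rot: [-0.683, 3.05, 0.003]
contact_force: [0.6, 0.2, 0.8]
finger_gap: 0.002
u 51.0 v -11.1 z 65.8
t8.33 F=(-36.8,-37.1) z=65.8 toolx@213.0 tilt [ 0.015  0.005 -1.   ] force [0.6 0.2 0.8] gap 0.00
nest circ 463 [-54.3  -3.1] r 54.4 phi -0.466 z41.8
nest fit 463 [-55.5  -4.4] r 55.7 phi -0.444 z41.8
nest mean 463 [-59.4  -6.2] r 59.7 phi -0.420 z41.8
```

View pics/w6.png

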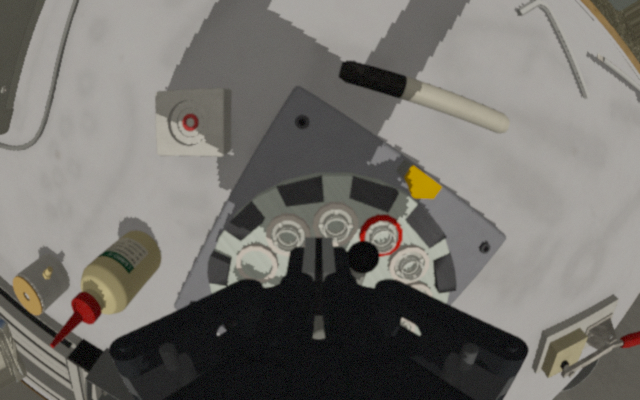

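```bash
python3 -m handwheel '[[[0,2,0],[0,0,0],0],[[0,0,0],[0,0,0],0],[[0,0,0],[0,0,0],0]]'
python3 - <<'E'
from h import *
uv()
p,W=wlook('w7'); nest(p['frame'],W)
E
```

```text
t: 8.63
position: [0.4833, -0.0452, 0.0655]
ee_rot: [-0.683, 3.051, 0.004]
contact_force: [1.3, 0.3, 0.5]
finger_gap: -0.001
u 51.3 v -8.7 z 65.5
t8.63 F=(-38.3,-35.2) z=65.5 toolx@213.0 tilt [ 0.014  0.006 -1.   ] force [1.3 0.3 0.5] gap -0.00
nest circ 481 [-54.4  -0.5] r 54.4 phi -0.514 z41.8
nest fit 481 [-55.7  -2. ] r 55.7 phi -0.488 z41.8
nest mean 481 [-59.7  -3.7] r 59.8 phi -0.462 z41.8
```

```bash
python3 -m handwheel '[[[0,-8,0],[0,0,0],0],[[0,-12,0],[0,0,0],0],[[0,-4,-15],[0,0,0],0],[[0,0,-35],[0,0,5],0],[[0,0,-38],[0,0,7],0],[[0,0,-25],[0,0,7],0],[[0,0,-5],[0,0,7],0],[[0,0,0],[0,0,6],0]]'
python3 - <<'E'
from h import *
p,W=wlook('w8'); nest(p['frame'],W);
p=cams.get_image('side'); save(p,'s8.png'); W2=cloud(p['z_map'],p['mtx'],p['view']); print(fitstar(W2)); print(fitstar(W))
redbar(p['frame'],W2)
E
```

```text
t: 9.35
position: [0.4917, -0.0744, 0.1861]
ee_rot: [0.211, 3.128, 0.011]
contact_force: [0.1, -0.3, -0.6]
finger_gap: -0.002
t9.35 F=(-26.0,-63.0) z=186.1 toolx@180.1 tilt [ 0.007  0.006 -1.   ] force [ 0.1 -0.3 -0.6] gap -0.00
nest circ 175 [-56.3  -1.4] r 56.3 phi -0.498 z41.8
nest fit 175 [-55.5  -1.8] r 55.5 phi -0.491 z41.8
nest mean 175 [-57.9  -0.1] r 57.9 phi -0.522 z41.8
(array([ 0.52855075, -0.01462645, -0.4740661 ]), 347)
(array([ 0.52433875, -0.01831403, -0.47611642]), 1813)
bar n 62 med [ 89.2 103.1  96.8] min [85.8 84.6 92.5] max [ 95.3 115.9  98.2]
```

View pics/w8.png

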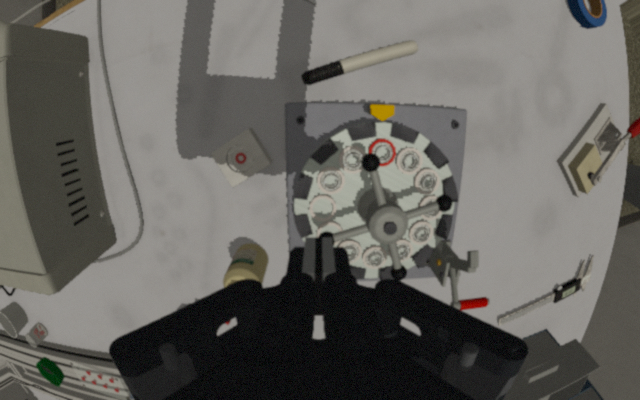

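```bash
python3 - <<'E'
from h import *
for n in ['scene','side']:
    d=np.load(f'pics/{n}0.npz'); W=cloud(d['z'],d['m'],d['v']); F=toF(W)
    k=(F[...,2]>60)&(F[...,0]>95)&(F[...,0]<280)&(abs(F[...,1]-80)<170); q=F[k]; print(n,len(q), q.min(0),np.percentile(q[:,0],[1,5,20]))
E
python3 -m handwheel '[[[-14,17,0],[0,0,0],0],[[-20,24,0],[0,0,0],0],[[-24,28,0],[0,0,0],0],[[-24,28,0],[0,0,0],0],[[-22,27,0],[0,0,0],0],[[-18,22,0],[0,0,0],0],[[-6,8,0],[0,0,0],0],[[0,0,0],[0,0,0],0]]'
python3 - <<'E'
from h import *
where()
E
```

```text
scene 3467 [210.94310074  54.23726494  78.79848996] [215.67064235 226.94684783 235.6453874 ]
side 2472 [212.60623199  53.0257872   80.41108614] [214.69173512 222.60815297 235.08796189]
t: 10.12
position: [0.6413, 0.0636, 0.1767]
ee_rot: [-0.157, -3.132, -0.009]
contact_force: [0.2, 0.5, -0.1]
finger_gap: -0.0
t10.12 F=(103.5,94.0) z=176.7 toolx@182.1 tilt [-0.005  0.006 -1.   ] force [ 0.2  0.5 -0.1] gap -0.00
```

```bash
python3 -m handwheel '[[[-10,11,0],[0,0,1],0],[[-6,6,0],[0,0,1],0],[[0,0,0],[0,0,0],0],[[0,0,0],[0,0,0],0]]'
python3 - <<'E'
from h import *
p,W=wlook('w9')
redbar(p['frame'],W); print(fitstar(W)); nest(p['frame'],W)
E
```

```text
t: 10.45
position: [0.6574, 0.0766, 0.1716]
ee_rot: [-0.198, -3.121, -0.006]
contact_force: [0.9, -0.1, -0.3]
finger_gap: -0.001
t10.45 F=(117.7,109.1) z=171.6 toolx@180.6 tilt [-0.014  0.005 -1.   ] force [ 0.9 -0.1 -0.3] gap -0.00
bar n 658 med [88.3 98.6 97.5] min [84.3 82.8 93.9] max [ 93.5 114.4  99.1]
(array([ 0.52734092, -0.01578535, -0.47210726]), 2139)
nest circ 165 [-55.2  -1.3] r 55.2 phi -0.500 z41.4
nest fit 165 [-55.3  -1.3] r 55.3 phi -0.500 z41.4
nest mean 165 [-50.6  -0.2] r 50.6 phi -0.519 z41.4
```

View pics/w9.png

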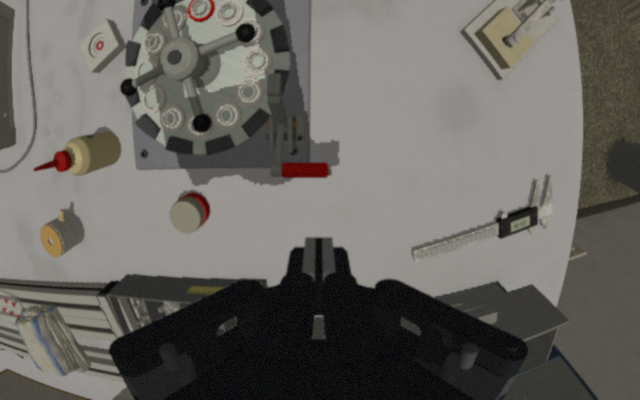

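```bash
python3 -m handwheel '[[[-2,3,10],[0,0,0],0],[[0,0,25],[0,0,0],0],[[0,0,28],[0,0,0],0],[[0,0,16],[0,0,0],0],[[0,0,5],[0,0,0],0],[[0,0,0],[0,0,0],0],[[0,0,0],[0,0,0],0]]'
python3 - <<'E'
from h import *
where()
p=cams.get_image('side'); W=cloud(p['z_map'],p['mtx'],p['view']); redbar(p['frame'],W); save(p,'s10.png')
E
```

```text
t: 11.08
position: [0.6575, 0.0755, 0.0847]
ee_rot: [-0.198, -3.124, -0.005]
contact_force: [0.9, -0.3, 0.3]
finger_gap: -0.002
t11.08 F=(117.9,108.0) z=84.7 toolx@180.5 tilt [-0.011  0.004 -1.   ] force [ 0.9 -0.3  0.3] gap -0.00
bar n 55 med [ 88.6 103.7  96.9] min [85.8 84.6 93.3] max [ 94.9 115.7  98.4]
```

```bash
python3 -m handwheel '[[[3,3,3],[0,0,0],0],[[4,0,0],[0,0,0],0],[[4,0,0],[0,0,0],0],[[4,0,0],[0,0,0],0],[[4,0,0],[0,0,0],0],[[3,0,0],[0,0,0],0],[[0,0,0],[0,0,0],0]]'
python3 - <<'E'
from h import *
where()
p=cams.get_image('side'); W=cloud(p['z_map'],p['mtx'],p['view']); redbar(p['frame'],W); save(p,'s11.png')
E
```

```text
t: 11.72
position: [0.6377, 0.0822, 0.0886]
ee_rot: [-0.198, -3.135, -0.007]
contact_force: [-0.2, 0.4, -0.4]
finger_gap: -0.002
t11.72 F=(97.4,111.9) z=88.6 toolx@180.6 tilt [-0.     0.005 -1.   ] force [-0.2  0.4 -0.4] gap -0.00
bar n 50 med [ 78.7 100.4 102.8] min [76.  83.9 99.5] max [ 83.9 116.5 104.5]
```

Pawl is just on dead centre; nudge on a little.

```bash
python3 -m handwheel '[[[3,0,4],[0,0,0],0],[[3,0,0],[0,0,0],0],[[2,0,0],[0,0,0],0],[[0,0,0],[0,0,0],0],[[0,0,0],[0,0,0],0],[[0,0,0],[0,0,0],0]]'
python3 - <<'E'
from h import *
where()
p=cams.get_image('side'); W=cloud(p['z_map'],p['mtx'],p['view']); redbar(p['frame'],W); save(p,'s12.png'); print(fitstar(W))
c=p['frame'][150:270,250:370]; cv2.imwrite('pics/s12c.png',cv2.cvtColor(cv2.resize(c,None,fx=5,fy=5,interpolation=cv2.INTER_CUBIC),cv2.COLOR_RGB2BGR))
E
```

```text
t: 12.27
position: [0.6288, 0.0832, 0.0838]
ee_rot: [-0.198, -3.134, -0.007]
contact_force: [0.1, 0.8, 0.8]
finger_gap: -0.002
t12.27 F=(88.5,111.7) z=83.8 toolx@180.5 tilt [-0.001  0.004 -1.   ] force [0.1 0.8 0.8] gap -0.00
bar n 50 med [ 33.7  99.7 101.6] min [30.6 85.5 98.2] max [ 37.6 116.1 103.7]
(array([ 0.52851659, -0.01454543, -0.47068832]), 368)
```

View pics/s12c.png

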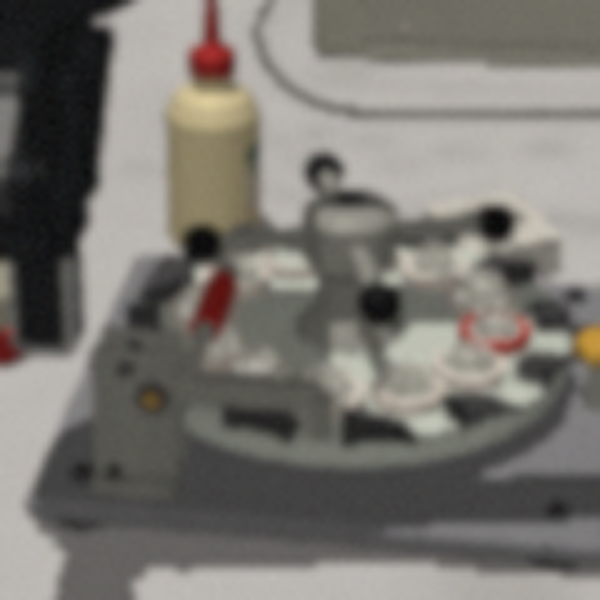

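```bash
python3 -m handwheel '[[[-8,0,0],[0,0,0],0],[[-10,3,0],[0,0,0],0],[[-2,0,-20],[0,0,0],0],[[0,0,-35],[0,0,0],0],[[0,0,-38],[0,0,0],0],[[0,0,-20],[0,0,0],0],[[0,0,0],[0,0,0],0],[[0,0,0],[0,0,0],0]]'
python3 - <<'E'
from h import *
p,W=wlook('w13')
redbar(p['frame'],W); print(fitstar(W)); nest(p['frame'],W)
p=cams.get_image('scene'); W=cloud(p['z_map'],p['mtx'],p['view']); redbar(p['frame'],W); save(p,'sc13.png')
d=np.load('pics/scene0.npz'); redbar(d['f'],cloud(d['z'],d['m'],d['v'])); print(fitstar(W))
d=np.load('pics/w1.npz'); W=wcloud(dict(z_map=d['z'],mtx=d['m'],tool_from_camera=d['v']),dict(ee_rot=d['rot'],position=d['pos'])); redbar(d['f'],W)
E
```

```text
t: 12.98
position: [0.6523, 0.0821, 0.1985]
ee_rot: [-0.199, -3.13, -0.006]
contact_force: [-0.2, 0.4, 0.0]
finger_gap: 0.001
t12.98 F=(111.9,113.8) z=198.5 toolx@180.5 tilt [-0.005  0.004 -1.   ] force [-0.2  0.4  0. ] gap 0.00
bar n 605 med [ 34.3  98.6 102.1] min [29.4 83.3 98.9] max [ 39.7 114.6 103.8]
(array([ 0.52713581, -0.0156825 , -0.47515607]), 1854)
nest circ 187 [-55.1  -2.5] r 55.2 phi -0.479 z41.7
nest fit 187 [-55.3  -1.3] r 55.3 phi -0.501 z41.7
nest mean 187 [-54.1  -0.3] r 54.1 phi -0.517 z41.7
bar n 52 med [32.2 99.6 99.8] min [30.  84.6 97. ] max [ 35.3 114.1 102.7]
bar n 67 med [ 32.1  98.4 100.3] min [29.7 83.5 96.5] max [ 36.2 113.1 103.1]
(array([ 0.52512919, -0.01935253, -0.47370907]), 525)
bar n 396 med [ 32.5  98.6 102.1] min [29.  83.4 97.7] max [ 38.4 114.4 103.7]
```

View pics/w13.png

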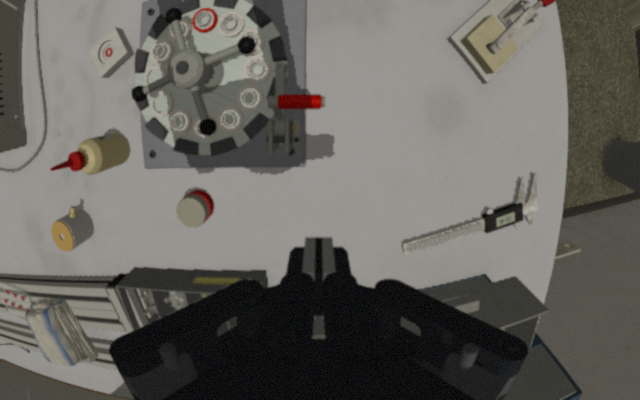

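View pics/sc13.png

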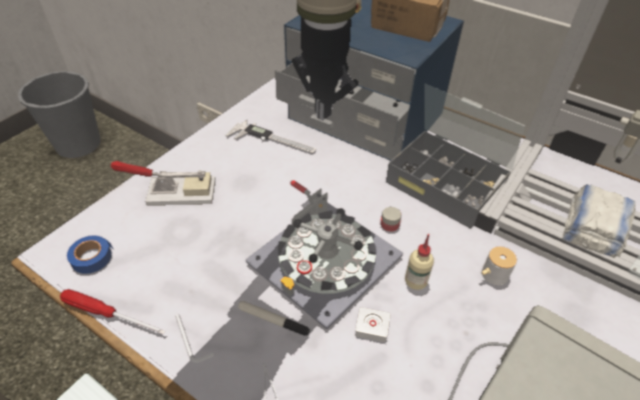

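Run:
```python
from h import *
p=cams.get_image('side'); W=cloud(p['z_map'],p['mtx'],p['view']); redbar(p['frame'],W); print(fitstar(W))
d=np.load('pics/side0.npz'); redbar(d['f'],cloud(d['z'],d['m'],d['v']))
print(env.hand_in())
```

```text
bar n 56 med [ 34.  100.7 101.8] min [30.5 84.5 98.9] max [ 38.4 114.7 103.4]
(array([ 0.5286054 , -0.01448489, -0.46878998]), 363)
bar n 58 med [ 33.9 100.  101.7] min [30.6 80.6 98.5] max [ 38.8 113.7 103.1]
the job is handed in; nothing more can be done
None
```

The dial is back by one notch with the red nest at the yellow pointer, the pawl is down in its notch, and the job is handed in after about 13 s. I tipped the pawl over onto its stop with the shut fingertips and pushed one star arm clockwise. Then I pushed the pawl back past dead centre and it dropped.

**Last checks:**
- **Dial:** the star handle reads -0.469 to -0.475 rad from all three cameras. That is inside the -0.524 to -0.41 window and close to the -0.47 target.
- **Pawl:** in the side and scene views the red bar is within 0.5 mm of where it stood at the start with the pawl down (side x 34.0 against 33.9 mm), so the pawl is fully home.
- **Surroundings:** in the pictures the loose things look undisturbed. The arm stands clear of everything, and the forces I read stayed around 1 N.

**Disagreements:**
- The red nest, fitted on its own, gave a dial angle of about -0.48 to -0.50 rad. That fit was noisy and also read about 0.02 lower than the star handle at the start. It is still within the window.
- The wrist camera put the bar about 1.8 mm further along x than at the start. It was looking from the other side, and the two fixed cameras do not show a shift.

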